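# Close a permeability cell: filter disc in, claw ring screwed down snug

## Task

Put the thick white filter disc flat into the recess of the permeability cell's neck and let go of it, then set the claw ring over it and screw the ring down clockwise until it is snug, so that it holds the disc firmly by itself. The disc is brittle: do not squeeze it hard, press hard on it or overtighten the ring, and leave the other things on the bench alone.

Things in the scene. Friction and masses are not known exactly. Their poses are not given: they have to be found in the camera images.
- cell: Aluminium permeability cell, bolted to the bench, upright. Origin: centre of its underside, on the bench; x axis: towards one of its three pins. Round foot 110 mm across, 30 mm high, with a small brass valve at its edge (reaching 80 mm from the axis, 40 mm high, 60 degrees from x); on it a round neck 49 mm outside, rising to 62 mm.
- cell_mouth (a point): On the cell's axis at the rim of the neck, 62 mm above the bench. The mouth is a recess 42 mm wide, chamfered to 46 mm at the rim, with a springy black rubber seat inside (gives 1 mm per 35 N). The seat's height differs from cell to cell and is unknown: a seated disc stands 5 to 9 mm proud of the rim.
- cell_pin (a point): End of the pin on the cell's x axis, 31 mm from the cell's axis and 48 mm above the bench. Three such round steel pins, 5 mm thick, stick out level from the neck, 120 degrees apart.
- disc: Filter disc of sintered white glass, 40 mm across, 15 mm thick, about 45 g, flat on the bench (a wider, thinner white disc is not it). Origin: centre of its underside, z up; either face up will do. Grip only the upper 4 mm of its edge, or let it drop the last few mm into the recess. Breaks if the fingers squeeze it with over 80 N or the ring presses it with over 45 N.
- ring: Brass claw ring (retaining ring), 72 mm across, 48 mm high, about 160 g, standing on its claws. Origin: centre of its underside (lower end of the claws), z up. Three claws, 70 degrees wide, 26 to 36 mm from the axis, 34 mm high, centred 0, 120 and 240 degrees from the ring's x axis, with 50 degree gaps between them.
- ring_grip (a point): On the ring's axis, 42 mm above its origin: middle of the round tubular grip on top, 44 mm outside, 30 mm inside, knurled, 14 mm high (34 to 48 mm above the origin).
- ring_lip (a point): On the ring's axis, 30 mm above its origin: plane of the inner lip's underside, which comes to lie on the disc. Lower the ring over the neck with the cell's pins in the gaps between the claws (ring yaw = cell yaw + 60 degrees, or 120 more) till the lip rests on the disc, the ring's origin then 37 to 41 mm above the bench.
- ring_ledge (a point): Low end of the ledge in one claw, 29 mm from the ring's axis. Its top climbs counterclockwise (from above) from 3.6 to 12.6 mm over the origin, to a stop. Clockwise the ring is free for 25 to 70 degrees, then is drawn down under the pins, 4 N more per degree; friction holds it. Snug: 8 to 40 N on the disc, 0.1 to 0.35 N m on the ring at rest (aim at 0.2), up to 4 times that while turning.
- spacer: Plain brass spacer ring without claws, 60 mm across, 12 mm high. Not used; leave it alone.
- stone: Wide thin white porous stone, 62 mm across, 8 mm thick. Not used; leave it alone.
- shearbox: Square brass shear-box frame, 70 mm, 22 mm high. Leave it alone.
- tile_a: Small clay tile, 45 x 45 x 10 mm. Leave it alone.
- tile_b: Small clay tile, 45 x 45 x 10 mm. Leave it alone.
- core: Concrete core standing upright, 50 mm across, 60 mm high. Leave it alone.
- weight: Steel weight with a knob, 44 mm across, 54 mm high. Leave it alone.
Not all that is in view belongs to the job. Leave any black or green look-alike of the ring alone.

How it is judged:
By the outcome, as a careful person would: the job done as asked, in the order asked, and still so for the second after the job is handed in, with the robot touching nothing.
It also fails if it takes over 67 s, if anything falls off the work surface, if the arm or the gripper's body presses on something with over 40 N, if the wrist force passes 120 N, or if a joint passes its speed limit or range.

## Robot

A 7-joint arm with a two-finger parallel gripper is mounted at the origin on the work surface. World frame = base frame: x ahead of the robot, y to its left, z up, the work surface at z = 0. Lengths are in m, angles in rad, forces in N, time in s.
With the tool pointing down it reaches from about 0.4 to 0.85 m from the base axis. Payload 4.5 kg.
Tool frame: the origin (TCP) lies on the centre line of the jaws, within the pads' length; the fingertips stand 17 mm ahead of it and the grasp point (between the pads) lies 2 mm behind it (r.tip_reach is the distance from the TCP to the fingertips, in m); z points along the fingers, y is the line along which they close (so a half turn about z gives the same grasp; the last joint's range is limited). The gripper opens to 88 mm and grips with 3 to 60 N. Pads are 18 mm wide; open, the fingers measure 123 mm over their backs; the gripper's body (75 mm by 187 mm) begins 45 mm behind the grasp point.
Start: joints at [1.153, 0.689, -0.195, 1.565, 0.157, 0.902, -0.215], TCP at [0.273, -0.562, 0.256] pointing down, gripper open.
Joint ranges: [-3.01, 3.01], [-0.46, 2.08], [-1.47, 1.51], [0.13, 2.56], [-1, 4.14], [0.04, 2.09], [-2.66, 2.66]. Speed limits (rad/s): [2.57, 2.57, 3.14, 3.14, 3.14, 3.14, 3.14].

## Interface

Orientations are given as a unit quaternion [x, y, z, w].
In Python, from plant import r gives the robot as it stands.
- The arm moves only by the tool step_arm, never from a script. Its argument "steps" is a list of rows, each a list of 7 numbers: the shift along the tool's x, y, z in cm, then the turn, a rotation vector about the tool's x, y, z in degrees, then the gripper's target within -1 to 1 (shut at 1, half-way at 0, fully open at -1). A call has 1 to 8 rows; each row shifts and turns the commanded pose from where the row before left it, along the tool's axes as they then stand; what a row does not reach is not made up. A row lasts 1/8 s, in which the tool goes at most 62.5 mm and 10.7 degrees, less where a joint would pass 70% of its speed; a pose out of reach is approached as far as the arm can. A call with a gripper value outside its range is refused whole. The fingers move at their own pace and stop on an object; "force" is the grip in N (left out, the last holds). Time passes only in rows, so rows that do not move let the fingers close. It gives the time, the measured TCP pose, the force, the opening and the grip force at its end, in the units of the state.
- r.get_state(): the state, without advancing time (a new reading comes with each control period).
- r.snapshot(name): name is "scene" or "top"; returns a dict with "pixels" (420x560x3 uint8, red, green, blue), "fx", "fy", "cx", "cy" (pixels), "cam_to_world" (4x4, takes a point from camera to world coordinates). Camera axes: x right, y down, z forward; pixel columns grow to the right and rows downward; lengths in m; the calibration is good to about 2 mm. A picture is of the moment at which its call begins. There is no depth.
- r.finish_job(): hands the job in; it is judged then, once.
The state is a dict: "clock": time; "q": joint angles; "qd": joint speeds; "joint_torque": joint torques, N m; "tool_pos": TCP position; "eef_rot": TCP orientation; "contact_force": force on the tool from outside, world axes, zero at the start; "moment": the same for the moment, N m; "opening": opening from 0.0 (shut) to 1.0 (fully open); "finger_force": force on a finger pad.
Only numpy, scipy, OpenCV 4.12 (cv2) and the standard library are available. Lean on these libraries where they do the work, as an engineer would, in place of code of your own. Each camera call takes 0.05 s, during which the arm holds its last target. There are 200 camera calls.

## Working session

There is one attempt and no reset: what is moved stays moved. The work goes in short steps, Python scripts to look and compute and a tool call to move; the robot and the scene stay as the last step left them, time stands still between calls to the robot, and variables do not carry over. Pictures are saved under pics/ and viewed, at most 10 in all, crops included, and the job is handed in when it is done.

Besides the shell and the picture viewer there is one more tool, called after "Emit:" as name(argument=value, ...), one argument or row to a line, values as JSON. step_arm: Moves the arm, as the interface text tells. Its arguments: {"type":"object","properties":{"steps":{"type":"array","items":{"type":"array","items":{"type":"number"}}},"force":{"type":"number"}},"required":["steps"]}

```bash
mkdir -p pics; ls; python3 - <<'E'
from plant import r
import cv2,numpy as np
np.set_printoptions(precision=4,suppress=True)
for n in("top","scene"):
    s=r.snapshot(n);cv2.imwrite(f"pics/{n}0.png",cv2.cvtColor(s["pixels"],cv2.COLOR_RGB2BGR));print(n,s["fx"],s["fy"],s["cx"],s["cy"]);print(s["cam_to_world"])
st=r.get_state();print(st["tool_pos"],st["eef_rot"],st["opening"],st["clock"],st["contact_force"])
E
```

```text
pics
top 513.2237088861517 513.2237088861517 281.34456889854596 204.50760188329184
[[ 0.0169 -0.9777  0.2095  0.3499]
 [-0.9998 -0.0177 -0.002   0.033 ]
 [ 0.0057 -0.2095 -0.9778  1.1241]
 [ 0.      0.      0.      1.    ]]
scene 490.8352836931984 490.8352836931984 277.05185223004986 209.66447913578955
[[-0.4186  0.5024 -0.7565  1.2255]
 [ 0.9081  0.2447 -0.3399  0.3575]
 [ 0.0143 -0.8293 -0.5586  0.5555]
 [ 0.      0.      0.      1.    ]]
[ 0.2726 -0.5618  0.255 ] [ 0.9746  0.224  -0.0002 -0.0008] 1.0030356003458243 0.1 [0.1695 0.5543 0.626 ]
```

View pics/top0.png

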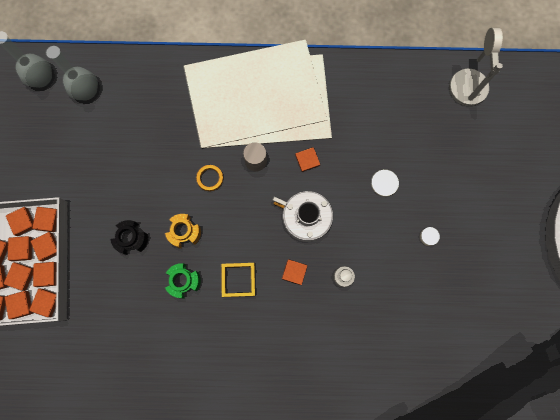

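View pics/scene0.png

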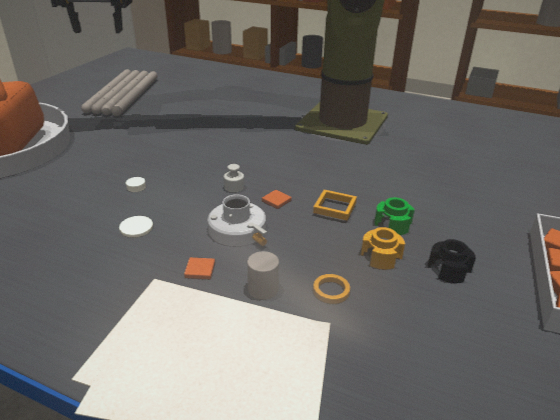

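The top view shows the cell at (308,215). There are two white discs: (430,236), which is small and so fits the 40 mm disc, and (385,183), which is the wide stone. Three claw rings are visible: brass (181,230), black (128,237) and green (182,280). The brass one is the target. I'll confirm these in one enlarged composite.

```bash
cat > h.py <<'E'
import cv2,numpy as np
from plant import r
np.set_printoptions(precision=4,suppress=True)
def ray(s,u,v):
    T=s["cam_to_world"];d=T[:3,:3]@np.array([(u-s["cx"])/s["fx"],(v-s["cy"])/s["fy"],1]);return T[:3,3],d
def atz(s,u,v,z):
    o,d=ray(s,u,v);return o+d*(z-o[2])/d[2]
def proj(s,p):
    T=s["cam_to_world"];c=T[:3,:3].T@(np.array(p)-T[:3,3]);return np.array([s["fx"]*c[0]/c[2]+s["cx"],s["fy"]*c[1]/c[2]+s["cy"]])
def crop(s,u,v,h,w=266,hh=300):
    hv=h*hh/w;im=cv2.cvtColor(s["pixels"],cv2.COLOR_RGB2BGR)
    k=w/(2*h);M=np.array([[k,0,-k*(u-h)],[0,k,-k*(v-hv)]]);o=cv2.warpAffine(im,M,(w,hh),flags=cv2.INTER_CUBIC)
    for t in range(int(u-h),int(u+h)+1):
        if t%10==0:
            x=int(k*(t+.0-u+h));cv2.line(o,(x,0),(x,6),(0,0,255),1);cv2.putText(o,str(t),(x,16),0,.33,(0,255,255),1)
    for t in range(int(v-hv),int(v+hv)+1):
        if t%10==0:
            y=int(k*(t-v+hv));cv2.line(o,(0,y),(6,y),(0,0,255),1);cv2.putText(o,str(t),(8,y+4),0,.33,(0,255,255),1)
    return o
E
python3 - <<'E'
from h import *
t=r.snapshot("top");s=r.snapshot("scene")
im=np.vstack([np.hstack([crop(t,181,230,25),crop(t,308,215,32),crop(t,430,236,18)]),np.hstack([crop(s,384,246,30),crop(s,237,215,36),crop(s,136,184,18)])])
cv2.imwrite("pics/c1.png",im)
E
```

```text
(no output)
```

View pics/c1.png

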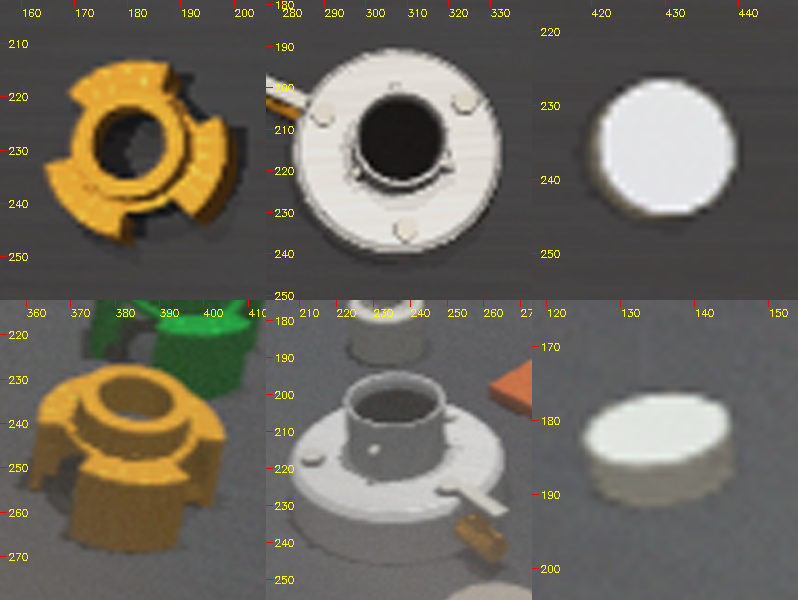

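```bash
cat > m.py <<'E'
from h import *
from scipy.optimize import least_squares
t=r.snapshot("top")
print("disc",atz(t,430.4,235.6,.015), "edge widths", np.linalg.norm(atz(t,421.1,235.6,.015)-atz(t,439.7,235.6,.015)))
print("cell rim",atz(t,308.6,212.1,.062),"foot",atz(t,307.6,215,.03))
rp=np.array([(68,92),(170,62),(220,117),(197,222),(123,238),(45,165)])/5.32+[156,201.8]
W=np.array([atz(t,u,v,.034)[:2] for u,v in rp])
# order in image: clockwise seen from above; angles descending: A+35,A-35,B+35,...
off=np.radians([35,-35,-85,-155,-205,-275])
f=lambda p:(W-(p[:2]+.036*np.c_[np.cos(p[2]+off),np.sin(p[2]+off)])).ravel()
s=least_squares(f,[*W.mean(0),.2]);print("ring",s.x[:2],np.degrees(s.x[2]),abs(s.fun).max())
c=atz(t,308.6,212.1,.062)[:2]
for x,y in((130,82),(88,177),(184,168)):
    p=atz(t,276+x/4.156,178.9+y/4.156,.048)[:2]-c;print("pin",np.degrees(np.arctan2(p[1],p[0])),np.hypot(*p))
p=atz(t,275,201.5,.037)[:2]-c;print("valve",np.degrees(np.arctan2(p[1],p[0])))
E
python3 m.py
```

```text
disc [ 0.524  -0.2961  0.015 ] edge widths 0.04071768077942733
cell rim [ 0.5622 -0.0269  0.062 ] foot [ 0.5621 -0.0266  0.03  ]
ring [0.5241 0.2436] 17.336144399844184 0.002584854431366912
pin 3.933543708398055 0.03235105103798383
pin 127.5766426689749 0.029561117443817383
pin -115.79086663475013 0.028625805248422145
valve 69.2579577811438
```

```bash
cat > ov.py <<'E'
from h import *
def ov(s,C,h,crv):
    u,v=C;k=266/(2*h);o=crop(s,u,v,h)
    for P,col in crv:
        q=np.array([proj(s,p) for p in P]);x=np.c_[k*(q[:,0]+.5-u+h),k*(q[:,1]+.5-v+h*300/266)]
        cv2.polylines(o,[np.round(x*8).astype(np.int32)],False,col,1,cv2.LINE_AA,3)
    return o
def circ(c,R,z,a0=0,a1=360):
    a=np.radians(np.linspace(a0,a1,60));return np.c_[c[0]+R*np.cos(a),c[1]+R*np.sin(a),0*a+z]
def ringm(c,y):
    o=[(circ(c,.022,.048),(255,0,0)),(circ(c,.015,.048),(255,0,0))]
    for k in(0,120,240):
        for z in(0,.034):o.append((circ(c,.036,z,y+k-35,y+k+35),(0,0,255) if z else (0,255,0)))
    return o
def cellm(c,y):
    o=[(circ(c,.0245,.062),(255,0,0)),(circ(c,.055,.03),(0,0,255)),(circ(c,.055,0),(0,255,0))]
    for k in(0,120,240):
        a=np.radians(y+k);d=np.array([np.cos(a),np.sin(a)])
        o.append(([[*(c+.0245*d),.048],[*(c+.031*d),.048]],(0,0,255)))
    return o
E
python3 - <<'E'
from ov import *
t=r.snapshot("top");s=r.snapshot("scene")
R=ringm(np.array([.524,.2436]),17.3);C=cellm(np.array([.562,-.0268]),5.5);d=[.524,-.296]
D=[(circ(d,.02,.015),(0,0,255)),(circ(d,.02,0),(0,255,0))]
cv2.imwrite("pics/c2.png",np.vstack([np.hstack([ov(t,(181,230),25,R),ov(t,(308,215),32,C),ov(t,(430,236),18,D)]),np.hstack([ov(s,(384,246),30,R),ov(s,(237,215),36,C),ov(s,(136,184),18,D)])]))
E
```

```text
(no output)
```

View pics/c2.png

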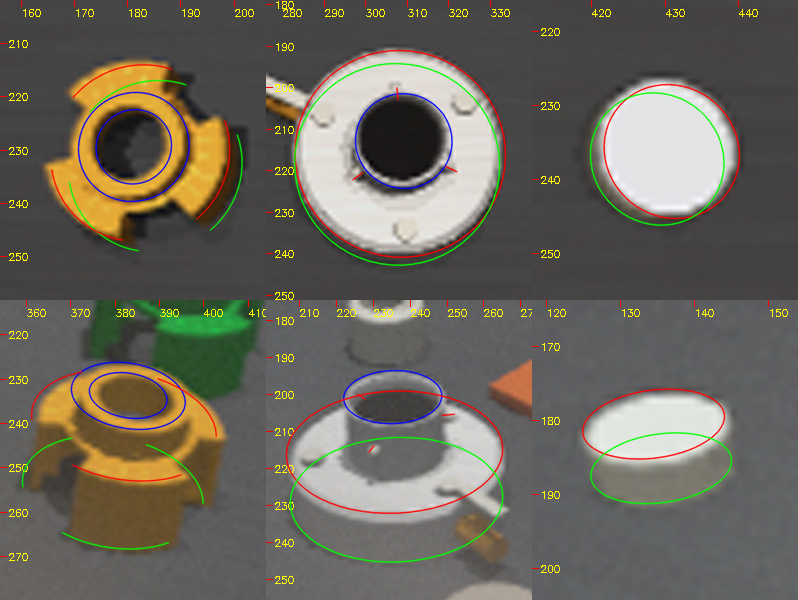

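The overlays match in both views to about 1 px (2 mm), so the disc (0.524,-0.296), cell (0.562,-0.027) and brass ring (0.524,0.244) are confirmed. Next I'll move over the disc.

Emit:
step_arm(
  steps=[
    [4.28,-1.63,1.5,0,0,0,-1],
    [4.28,-1.63,1.5,0,0,0,-1],
    [4.28,-1.63,1.5,0,0,0,-1],
    [4.28,-1.63,1.5,0,0,0,-1],
    [4.28,-1.63,1.5,0,0,0,-1],
    [4.28,-1.63,1.5,0,0,0,-1],
    [4.28,-1.63,1.5,0,0,0,-1],
    [4.28,-1.63,1.5,0,0,0,-0.2],
  ],
  force=15,
)

```text
clock: 1.35
tool_pos: [0.5251, -0.2944, 0.1353]
eef_rot: [0.975, 0.224, 0.0, 0.0]
contact_force: [0.3, -0.6, -1.1]
opening: 0.912
finger_force: 0.0
```

Emit:
step_arm(
  steps=[
    [0,0,0,0,0,0,-0.3],
    [0,0,0,0,0,0,-0.3],
  ],
)

```text
clock: 1.6
tool_pos: [0.5235, -0.2962, 0.1357]
eef_rot: [0.975, 0.224, -0.0, 0.0]
contact_force: [-0.9, -0.1, 0.1]
opening: 0.683
finger_force: 0.0
```

```bash
cat >> h.py <<'E'
from scipy.spatial.transform import Rotation as Ro
def info(target=None):
    s=r.get_state();R=Ro.from_quat(s["eef_rot"]).as_matrix();p=np.array(s["tool_pos"])
    print("t",round(s["clock"],2),"p",p,"xyaw",np.degrees(np.arctan2(R[1,0],R[0,0])).round(2),"z",R[:,2],"op",round(s["opening"],3),"ff",np.round(s["finger_force"],2),"F",np.array(s["contact_force"]),"M",np.array(s["moment"]),"q7",round(s["q"][6],2))
    if target is not None: print("delta tool cm",100*R.T@(np.array(target)-p))
E
python3 -c "
from h import *;info([.524,-.296,.0287])"
```

```text
t 1.6 p [ 0.5235 -0.2962  0.1357] xyaw 25.87 z [-0.0007 -0.0009 -1.    ] op 0.683 ff 0.0 F [-0.8957 -0.0978  0.0769] M [-0.0358  0.0471 -0.0068] q7 -0.81
delta tool cm [ 0.0612 -0.0004 10.7023]
```

Emit:
step_arm(
  steps=[
    [0.06,0,3,0,0,0,-0.3],
    [0,0,3,0,0,0,-0.3],
    [0,0,2,0,0,0,-0.3],
    [0,0,1,0,0,0,-0.3],
    [0,0,0,0,0,0,-0.3],
  ],
)

```text
clock: 2.22
tool_pos: [0.5242, -0.2957, 0.0456]
eef_rot: [0.975, 0.224, -0.0, -0.0]
contact_force: [0.0, 0.1, -0.6]
opening: 0.651
finger_force: 0.0
```

```bash
python3 - <<'E'
from ov import *
t=r.snapshot("top");s=r.snapshot("scene");info([.524,-.296,.0287])
cv2.imwrite("pics/c3.png",cv2.resize(np.hstack([crop(t,430,236,30),crop(s,136,180,40)]),None,fx=1.5,fy=1.5))
E
```

```text
t 2.33 p [ 0.525  -0.2957  0.0465] xyaw 25.87 z [ 0.0013 -0.0008 -1.    ] op 0.647 ff 0.0 F [ 0.0788 -0.1251 -0.3981] M [ 0.0496 -0.0037  0.0275] q7 -0.83
delta tool cm [-0.1057 -0.0201  1.779 ]
```

View pics/c3.png

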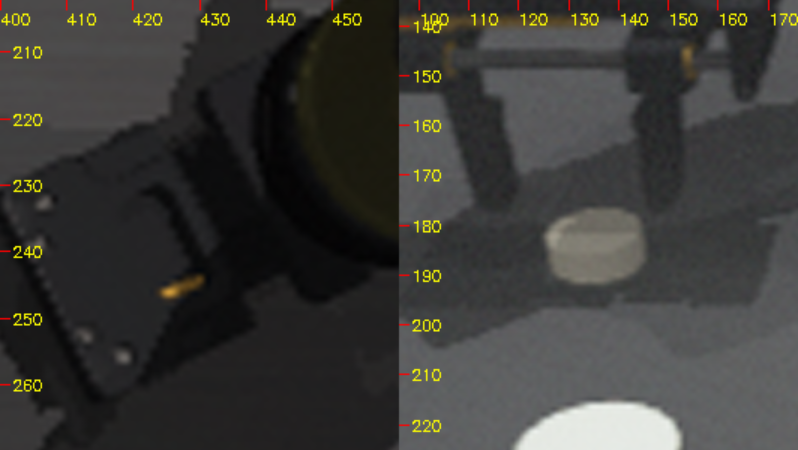

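The crop shows the fingertips at about (115,177) and (147,177), one on each side of the disc, whose top centre is at (135.5,181). I'll check this numerically.

```bash
python3 - <<'E'
from h import *
s=r.snapshot("scene");
c=np.array([.525,-.2957]);yv=np.array([np.cos(np.radians(-64.1)),np.sin(np.radians(-64.1))])
for k in(-.0285,0,.0285):
    for z in(.0295,):print(k,proj(s,[*(c+k*yv),z]))
print(proj(s,[.525,-.2957,.015]),proj(s,[.530,-.2957,.015]),proj(s,[.525,-.2907,.015]))
g=cv2.cvtColor(s["pixels"],cv2.COLOR_RGB2GRAY)
E
```

```text
-0.0285 [146.1837 174.2536]
0 [132.7242 174.2213]
0.0285 [119.2466 174.1889]
[133.7368 180.0937] [132.2424 181.1613] [135.6232 180.6166]
```

Emit:
step_arm(
  steps=[
    [-0.05,0,0.9,0,0,0,-0.3],
    [0,0,0.8,0,0,0,-0.3],
    [0,0,0,0,0,0,1],
    [0,0,0,0,0,0,1],
    [0,0,0,0,0,0,1],
    [0,0,0,0,0,0,1],
  ],
  force=4,
)

```text
clock: 3.12
tool_pos: [0.5242, -0.2955, 0.0289]
eef_rot: [0.975, 0.224, 0.0, 0.0]
contact_force: [-0.5, -0.5, -0.0]
opening: 0.448
finger_force: 4.0
```

```bash
python3 -c "
from h import *;info([.524,-.296,.0287])"
```

```text
t 3.12 p [ 0.5242 -0.2955  0.0289] xyaw 25.89 z [ 0.0003 -0.0002 -1.    ] op 0.448 ff 4.0 F [-0.5257 -0.5332 -0.0321] M [0.0274 0.0015 0.0123] q7 -0.83
delta tool cm [-0.0371  0.0328  0.0171]
```

Emit:
step_arm(
  steps=[
    [0,0,0,0,0,0,-0.3],
    [0,0,0,0,0,0,-0.3],
    [0,0,0,0,0,10,-0.3],
    [0,0,0,0,0,10,-0.3],
    [0,0,0,0,0,10,-0.3],
    [0,0,0,0,0,10,-0.3],
    [0,0,0,0,0,10,-0.3],
    [0,0,0,0,0,10,-0.3],
  ],
)

```text
clock: 4.12
tool_pos: [0.5243, -0.2954, 0.0288]
eef_rot: [0.955, -0.296, 0.0, -0.0]
contact_force: [-0.2, -0.1, -0.7]
opening: 0.649
finger_force: 0.0
```

Emit:
step_arm(
  steps=[
    [0,0,0,0,0,10,-0.3],
    [0,0,0,0,0,10,-0.3],
    [0,0,0,0,0,10,-0.3],
    [0,0,0,0,0,0,-0.3],
    [0,0,0,0,0,0,1],
    [0,0,0,0,0,0,1],
    [0,0,0,0,0,0,1],
    [0,0,0,0,0,0,1],
  ],
)

```text
clock: 5.12
tool_pos: [0.5242, -0.2954, 0.0288]
eef_rot: [0.848, -0.531, 0.0, -0.0]
contact_force: [0.1, 0.1, -0.5]
opening: 0.446
finger_force: 4.0
```

```bash
python3 -c "
from h import *;info([.524,-.296,.0287])"
```

```text
t 5.12 p [ 0.5242 -0.2954  0.0288] xyaw -64.09 z [ 0.0003  0.0001 -1.    ] op 0.446 ff 4.0 F [ 0.0971  0.0946 -0.4813] M [ 0.1342 -0.0675 -0.0122] q7 -1.78
delta tool cm [0.0424 0.0417 0.0061]
```

Emit:
step_arm(
  steps=[
    [0,0,0,0,0,0,1],
    [0,0,0,0,0,0,1],
    [0,0,-1,0,0,0,1],
    [0,0,-2,0,0,0,1],
    [0,0,-3,0,0,0,1],
    [0,0,-4,0,0,0,1],
  ],
  force=20,
)

```text
clock: 5.88
tool_pos: [0.5237, -0.2953, 0.1305]
eef_rot: [0.847, -0.531, -0.0, 0.0]
contact_force: [0.9, -0.4, -0.5]
opening: 0.434
finger_force: 20.0
```

Emit:
step_arm(
  steps=[
    [-1.85,-1.17,0,0,0,0,1],
    [-3.4,-2.4,0,0,0,0,1],
    [-3.4,-2.4,0,0,0,0,1],
    [-3.4,-2.4,0,0,0,0,1],
    [-3.4,-2.4,0,0,0,0,1],
    [-3.4,-2.4,0,0,0,0,1],
    [-2.4,-1.4,0,0,0,0,1],
    [-1.3,-0.6,0,0,0,0,1],
  ],
)

```text
clock: 6.88
tool_pos: [0.5615, -0.0231, 0.1284]
eef_rot: [0.848, -0.529, -0.001, -0.0]
contact_force: [0.7, -1.1, -1.0]
opening: 0.435
finger_force: 20.0
```

Emit:
step_arm(
  steps=[
    [0,0,1,0,0,0,1],
    [0,0,0,0,0,0,1],
  ],
)

```text
clock: 7.12
tool_pos: [0.5612, -0.0279, 0.1179]
eef_rot: [0.847, -0.532, -0.0, 0.001]
contact_force: [-0.9, -1.3, -0.6]
opening: 0.436
finger_force: 20.0
```

```bash
python3 - <<'E'
from ov import *
t=r.snapshot("top");s=r.snapshot("scene");info([.562,-.0265,.0787])
cv2.imwrite("pics/c4.png",cv2.resize(np.hstack([crop(t,308,210,36),crop(s,237,195,36)]),None,fx=1.5,fy=1.5,interpolation=cv2.INTER_CUBIC))
E
```

```text
t 7.22 p [ 0.5618 -0.0282  0.1185] xyaw -64.26 z [-0.0005 -0.0011 -1.    ] op 0.437 ff 20.0 F [ 0.3981 -0.3078 -0.783 ] M [ 0.09   -0.0117  0.0157] q7 -2.17
delta tool cm [-0.1482 -0.0983  3.9826]
```

View pics/c4.png

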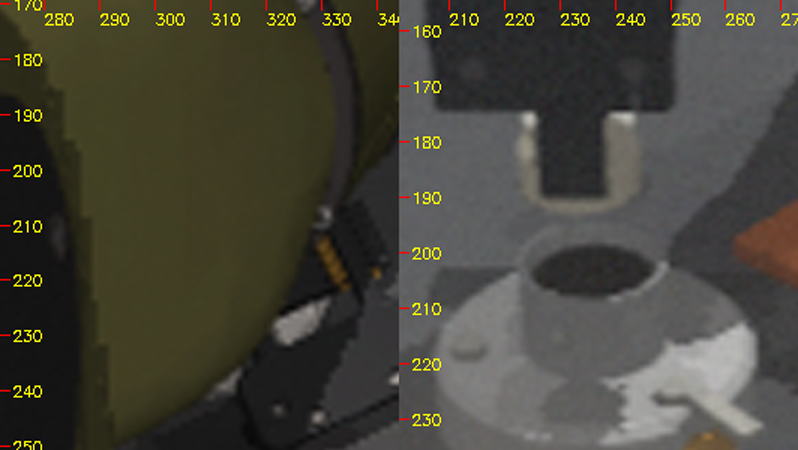

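The scene crop shows the disc hanging centred at u≈233.4, with its lower edge at v≈192.8. The neck's rim is centred at u≈236, with the hole at (235.6,203.4). I'll compare these with the projections.

```bash
python3 - <<'E'
from h import *
s=r.snapshot("scene");info([.562,-.0265,.0787])
p=np.array(r.get_state()["tool_pos"])
def ell(c,R,z):
    a=np.linspace(0,6.283,200);q=np.array([proj(s,[c[0]+R*np.cos(x),c[1]+R*np.sin(x),z]) for x in a]);return q.min(0),q.max(0),(q.min(0)+q.max(0))/2
print("disc bottom",ell(p,.02,p[2]-.0287),"disc mid",ell(p,.02,p[2]-.0212))
c=(.562,-.0268);print("rim outer",ell(c,.0245,.062));print("rim46",ell(c,.023,.062))
a=proj(s,[.562,-.0268,.062]);print(proj(s,[.567,-.0268,.062])-a,proj(s,[.562,-.0218,.062])-a)
b=proj(s,[*p[:2],.09]);print(proj(s,[p[0]+.005,p[1],.09])-b,proj(s,[p[0],p[1]+.005,.09])-b)
im=cv2.cvtColor(s["pixels"],cv2.COLOR_RGB2GRAY)
print(im[187,214:252]);print(im[204,214:256]);print(im[180:215,226]);print(im[180:222,235])
E
```

```text
t 7.28 p [ 0.5619 -0.028   0.1187] xyaw -64.25 z [-0.0002 -0.001  -1.    ] op 0.44 ff 20.0 F [ 0.7983  0.3806 -0.3237] M [ 0.12   -0.0205 -0.0003] q7 -2.17
delta tool cm [-0.1402 -0.074   3.9981]
disc bottom (array([222.5462, 181.1739]), array([244.6051, 192.6126]), array([233.5756, 186.8932])) disc mid (array([222.3482, 177.6707]), array([244.5115, 189.0311]), array([233.4299, 183.3509]))
rim outer (array([221.3932, 192.8649]), array([247.9623, 207.2317]), array([234.6777, 200.0483]))
rim46 (array([222.2098, 193.2861]), array([247.1514, 206.7724]), array([234.6806, 200.0292]))
[-1.3128  1.3223] [2.3788 0.644 ]
[-1.34    1.2891] [2.4172 0.63  ]
[ 97  95  97  94  95  94  96  99  95 101 112 112  87  42  50  46  42  47
  44  45  42  44  47  45  71 100 111 110 105 106  93  82  84  88  88  87
  86  85]
[ 67  71  68  72  70  69  81 122 131 105  98  64  47  41  45  40  45  46
  46  45  42  42  43  44  43  43  45  46  46  45  45  45  52 109 125  94
  87  91  90  82  72  56]
[ 63  60  73  73  74  73  85  87  88  94 104 105  85  88  87  88  95 105
  98  93  92  83  72  52  47  46  88  92  92  92  91  94  92  93  95]
[ 42  44  45  46  44  38  44  44  45  43  73 109 114  97  90  97  94  95
  87  57  41  47  41  43  42  47  46  48  64  89  90  94  91  95  93  97
  93  98  95  90  94  91]
```

```bash
cat > fit.py <<'E'
from ov import *
from scipy.optimize import least_squares
def fit(s,img,c0,R,h,half,thr,z0=0.):
    g=cv2.cvtColor(img,cv2.COLOR_BGR2GRAY);u,v=proj(s,[*c0,h/2]);k=8
    M=np.array([[k,0,-k*(u-half)],[0,k,-k*(v-half)]]);I=cv2.warpAffine(g,M,(2*half*k,)*2,flags=cv2.INTER_LINEAR)
    cs,_=cv2.findContours((I>thr).astype(np.uint8),cv2.RETR_EXTERNAL,cv2.CHAIN_APPROX_NONE);c=max(cs,key=cv2.contourArea)[:,0]/k+[u-half,v-half]
    def f(p):
        q=np.vstack([[proj(s,w) for w in circ(p,R,z)] for z in(z0,h)]).astype(np.float32);H=cv2.convexHull(q)
        return np.array([cv2.pointPolygonTest(H,(float(a),float(b)),True) for a,b in c[::4]])
    o=least_squares(f,c0,loss="soft_l1",f_scale=.2,diff_step=1e-3);e=f(o.x);print(o.x,"med|e|px",np.median(abs(e)),"n",len(e))
T,S=r.snapshot("top"),r.snapshot("scene")
ti,si=cv2.imread("pics/top0.png"),cv2.imread("pics/scene0.png")
for n,c,R,h,hf in(("disc",[.5242,-.2954],.02,.015,16),("foot",[.562,-.026],.055,.03,42),("stone",[.62,-.21],.031,.008,22)):
    for s,i,thr in((T,ti,110),(S,si,130),(S,si,115)):
        print(n,thr,end=" ");fit(s,i,c,R,h,hf,thr)
print("foot topface only",end=" ");fit(T,ti,[.562,-.026],.055,.03,42,150,.03);fit(S,si,[.562,-.026],.055,.03,42,150,.03)
print("disc topface only",end=" ");fit(T,ti,[.5242,-.2954],.02,.015,16,170,.015);fit(S,si,[.5242,-.2954],.02,.015,16,180,.015)
E
python3 fit.py
```

```text
disc 110 [ 0.5251 -0.2973] med|e|px 0.356113514624335 n 109
disc 130 [ 0.5255 -0.2923] med|e|px 0.3752568133135282 n 93
disc 115 [ 0.525  -0.2932] med|e|px 0.3409710823165003 n 119
foot 110 [ 0.565  -0.0258] med|e|px 1.123093346282195 n 339
foot 130 [ 0.5365 -0.0387] med|e|px 2.7159924521128453 n 341
foot 115 [ 0.5385 -0.0376] med|e|px 1.9465403095895384 n 349
stone 110 [ 0.6453 -0.2014] med|e|px 0.27100931154308217 n 160
stone 130 [ 0.6425 -0.2006] med|e|px 0.5046340165895905 n 162
stone 115 [ 0.6446 -0.1987] med|e|px 0.4201704824573419 n 169
foot topface only [ 0.5631 -0.0245] med|e|px 0.9339535000091435 n 356
[ 0.5679 -0.0202] med|e|px 1.2645710886029633 n 425
disc topface only [ 0.524  -0.2955] med|e|px 0.2731310902450127 n 102
[ 0.5274 -0.2905] med|e|px 0.22832328785077577 n 84
```

```bash
python3 -c "
from h import *;info([.5628,-.026,.092])"
```

```text
t 7.38 p [ 0.5622 -0.0274  0.1189] xyaw -64.2 z [ 0.0003 -0.0005 -1.    ] op 0.438 ff 20.0 F [ 0.1081  0.1955 -0.5003] M [ 0.11   -0.0907  0.035 ] q7 -2.17
delta tool cm [-0.1019 -0.1192  2.6861]
```

Emit:
step_arm(
  steps=[
    [-0.08,-0.08,1.3,0,0,0,1],
    [0,0,1.3,0,0,0,1],
    [0,0,0,0,0,0,1],
    [0,0,0,0,0,0,1],
  ],
)

```text
clock: 7.88
tool_pos: [0.5624, -0.0254, 0.0925]
eef_rot: [0.847, -0.531, -0.0, 0.0]
contact_force: [-0.6, -0.4, -0.6]
opening: 0.439
finger_force: 20.0
```

```bash
python3 -c "
from h import *;info([.5628,-.026,.092])"
```

```text
t 7.88 p [ 0.5624 -0.0254  0.0925] xyaw -64.12 z [-0.0003 -0.0002 -1.    ] op 0.439 ff 20.0 F [-0.5729 -0.4035 -0.6046] M [ 0.0828 -0.1073  0.0175] q7 -2.15
delta tool cm [ 0.0697 -0.0062  0.0515]
```

Lowering gently in small steps while watching the force.

Emit:
step_arm(
  steps=[
    [0,0,0.15,0,0,0,1],
    [0,0,0.15,0,0,0,1],
    [0,0,0,0,0,0,1],
  ],
)

```text
clock: 8.25
tool_pos: [0.5625, -0.0252, 0.0898]
eef_rot: [0.848, -0.531, 0.0, -0.0]
contact_force: [-0.5, -0.2, -0.9]
opening: 0.44
finger_force: 20.0
```

Emit:
step_arm(
  steps=[
    [0,0,0.1,0,0,0,1],
    [0,0,0,0,0,0,1],
  ],
)

```text
clock: 8.5
tool_pos: [0.5625, -0.0253, 0.0887]
eef_rot: [0.848, -0.531, -0.0, 0.0]
contact_force: [-0.3, -0.1, -0.5]
opening: 0.437
finger_force: 20.0
```

Emit:
step_arm(
  steps=[
    [0,0,0.1,0,0,0,1],
    [0,0,0,0,0,0,1],
  ],
)

```text
clock: 8.75
tool_pos: [0.5626, -0.0252, 0.0877]
eef_rot: [0.848, -0.531, 0.0, -0.0]
contact_force: [0.4, 0.5, -1.4]
opening: 0.433
finger_force: 20.0
```

Emit:
step_arm(
  steps=[
    [0,0,0.1,0,0,0,1],
    [0,0,0,0,0,0,1],
  ],
)

```text
clock: 9.0
tool_pos: [0.5628, -0.025, 0.0868]
eef_rot: [0.848, -0.531, 0.0, -0.0]
contact_force: [0.9, 1.4, 1.1]
opening: 0.435
finger_force: 20.0
```

Emit:
step_arm(
  steps=[
    [0,0,0.1,0,0,0,1],
    [0,0,0,0,0,0,1],
  ],
)

```text
clock: 9.25
tool_pos: [0.5629, -0.0248, 0.0857]
eef_rot: [0.848, -0.531, 0.0, -0.0]
contact_force: [1.5, 2.5, 0.2]
opening: 0.438
finger_force: 20.0
```

Emit:
step_arm(
  steps=[
    [0,0,0.1,0,0,0,1],
    [0,0,0,0,0,0,1],
  ],
)

```text
clock: 9.5
tool_pos: [0.5629, -0.0248, 0.0847]
eef_rot: [0.848, -0.531, 0.0, -0.0]
contact_force: [1.7, 2.6, 0.8]
opening: 0.437
finger_force: 20.0
```

Emit:
step_arm(
  steps=[
    [-0.08,-0.1,0,0,0,0,1],
    [0,0,0,0,0,0,1],
  ],
)

```text
clock: 9.75
tool_pos: [0.5629, -0.0246, 0.0846]
eef_rot: [0.847, -0.531, 0.0, 0.0]
contact_force: [1.7, 0.3, 0.1]
opening: 0.437
finger_force: 20.0
```

Emit:
step_arm(
  steps=[
    [0,0,0.1,0,0,0,1],
    [0,0,0,0,0,0,1],
  ],
)

```text
clock: 10.0
tool_pos: [0.5629, -0.0246, 0.0836]
eef_rot: [0.847, -0.531, 0.0, 0.0]
contact_force: [1.3, 0.1, -0.2]
opening: 0.435
finger_force: 20.0
```

Emit:
step_arm(
  steps=[
    [0,0,0.1,0,0,0,1],
    [0,0,0,0,0,0,1],
  ],
)

```text
clock: 10.25
tool_pos: [0.5629, -0.0246, 0.0833]
eef_rot: [0.847, -0.531, 0.0, 0.0]
contact_force: [-1.2, 0.6, 6.1]
opening: 0.437
finger_force: 20.0
```

Emit:
step_arm(
  steps=[
    [0,0,-0.05,0,0,0,1],
    [0,0,0,0,0,0,-0.3],
    [0,0,0,0,0,0,-0.3],
    [0,0,0,0,0,0,-0.3],
    [0,0,-1,0,0,0,-0.3],
    [0,0,-3,0,0,0,-0.3],
    [0,0,-4,0,0,0,-0.3],
    [0,0,-4,0,0,0,-0.3],
  ],
)

```text
clock: 11.25
tool_pos: [0.5629, -0.0242, 0.2049]
eef_rot: [0.847, -0.531, 0.0, 0.0]
contact_force: [0.7, 0.4, -0.2]
opening: 0.652
finger_force: 0.0
```

```bash
python3 - <<'E'
from h import *
info([.524,.2436,.12]);print(r.get_state()["q"])
E
```

```text
t 11.25 p [ 0.5629 -0.0242  0.2049] xyaw -64.13 z [ 0.0001 -0.0002 -1.    ] op 0.652 ff 0.0 F [ 0.6873  0.4238 -0.179 ] M [ 0.1203 -0.1002 -0.0319] q7 -2.24
delta tool cm [-25.7906  -8.1903   8.4898]
[-0.3175  0.7285  0.486   1.8276 -0.4976  0.7091 -2.2409]
```

Emit:
step_arm(
  steps=[
    [-2.3,-0.8,0,0,0,0,-0.3],
    [-4.3,-1.35,1.4,0,0,0,-0.3],
    [-4.3,-1.35,1.4,0,0,0,-0.3],
    [-4.3,-1.35,1.4,0,0,0,-0.3],
    [-4.3,-1.35,1.4,0,0,0,-0.3],
    [-4.3,-1.35,1.4,0,0,0,-0.3],
    [-2.05,-0.65,1.4,0,0,0,-0.3],
    [0,0,1,0,0,0,-0.3],
  ],
)

```text
clock: 12.25
tool_pos: [0.5235, 0.2452, 0.1085]
eef_rot: [0.848, -0.53, -0.0, 0.0]
contact_force: [0.1, -0.4, -0.4]
opening: 0.648
finger_force: 0.0
```

Emit:
step_arm(
  steps=[
    [0,0,0,0,0,0,-0.3],
    [0,0,0,0,0,0,-0.3],
  ],
)

```text
clock: 12.5
tool_pos: [0.525, 0.2417, 0.1098]
eef_rot: [0.847, -0.532, 0.001, 0.0]
contact_force: [0.2, 0.6, -0.2]
opening: 0.646
finger_force: 0.0
```

```bash
python3 - <<'E'
from ov import *
info([.5245,.2445,.0525])
t=r.snapshot("top");s=r.snapshot("scene")
cv2.imwrite("pics/c5.png",cv2.resize(np.hstack([crop(t,308,210,36),crop(s,384,246,45)]),None,fx=1.5,fy=1.5,interpolation=cv2.INTER_CUBIC))
E
```

```text
t 12.5 p [0.525  0.2417 0.1098] xyaw -64.32 z [ 0.0011 -0.0012 -1.    ] op 0.646 ff 0.0 F [ 0.2467  0.5961 -0.1865] M [ 0.0873 -0.0287 -0.0151] q7 -2.57
delta tool cm [-0.2791 -0.0748  5.7304]
```

View pics/c5.png

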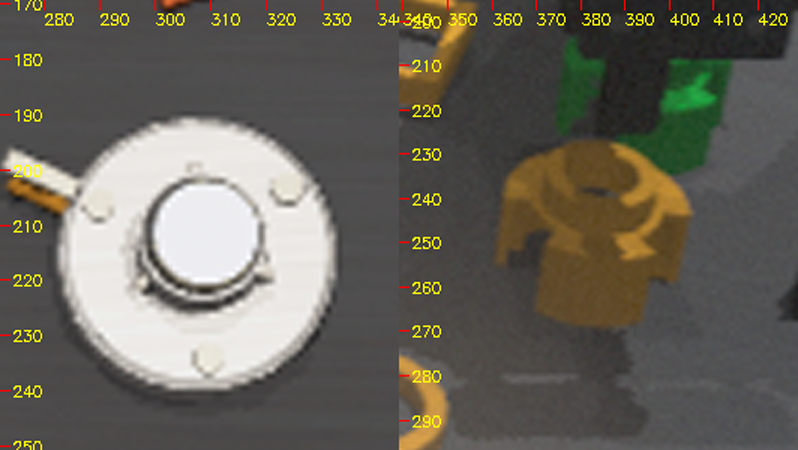

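The crops show the disc seated flat in the neck at (306.7,211.5). The brass ring stands untouched under the gripper. Next I'll turn the wrist away from its limit and descend on the ring.

Emit:
step_arm(
  steps=[
    [-0.28,-0.07,0,0,0,-10,-0.3],
    [0,0,0,0,0,-10,-0.3],
    [0,0,0,0,0,-10,-0.3],
    [0,0,2,0,0,0,-0.3],
    [0,0,2,0,0,0,-0.3],
    [0,0,1,0,0,0,-0.3],
    [0,0,0,0,0,0,-0.3],
    [0,0,0,0,0,0,-0.3],
  ],
  force=4,
)

```text
clock: 13.6
tool_pos: [0.5239, 0.247, 0.0599]
eef_rot: [0.956, -0.293, 0.001, -0.0]
contact_force: [-0.4, 0.3, 0.1]
opening: 0.649
finger_force: 0.0
```

```bash
python3 - <<'E'
from ov import *
info([.5245,.2445,.0525])
E
```

```text
t 13.6 p [0.5239 0.247  0.0599] xyaw -34.13 z [ 0.0012  0.0002 -1.    ] op 0.649 ff 0.0 F [-0.4161  0.2746  0.1456] M [ 0.0173  0.0617 -0.0161] q7 -2.19
delta tool cm [0.1889 0.1758 0.7397]
```

Emit:
step_arm(
  steps=[
    [0.19,0.18,0.3,0,0,0,-0.3],
    [0,0,0.4,0,0,0,-0.3],
    [0,0,0,0,0,0,-0.3],
    [0,0,0,0,0,0,1],
    [0,0,0,0,0,0,1],
    [0,0,0,0,0,0,1],
  ],
)

```text
clock: 14.35
tool_pos: [0.5241, 0.2447, 0.0523]
eef_rot: [0.956, -0.293, 0.0, -0.0]
contact_force: [-0.2, 0.1, -0.4]
opening: 0.497
finger_force: 4.0
```

```bash
python3 - <<'E'
from ov import *
info([.5245,.2445,.0525])
E
```

```text
t 14.35 p [0.5241 0.2447 0.0523] xyaw -34.1 z [ 0.0005  0.0002 -1.    ] op 0.497 ff 4.0 F [-0.2407  0.0589 -0.3994] M [ 0.2466 -0.1078 -0.0087] q7 -2.19
delta tool cm [ 0.0447 -0.0027 -0.0234]
```

Emit:
step_arm(
  steps=[
    [0,0,0,0,0,0,-0.3],
    [0,0,0,0,0,0,-0.3],
    [0,0,0,0,0,-10,-0.3],
    [0,0,0,0,0,-10,-0.3],
    [0,0,0,0,0,-10,-0.3],
    [0,0,0,0,0,-10,-0.3],
    [0,0,0,0,0,-10,-0.3],
    [0,0,0,0,0,-10,-0.3],
  ],
)

```text
clock: 15.35
tool_pos: [0.5239, 0.2442, 0.0522]
eef_rot: [0.974, 0.227, -0.0, 0.0]
contact_force: [-0.0, -0.2, 0.2]
opening: 0.654
finger_force: 0.0
```

Emit:
step_arm(
  steps=[
    [0,0,0,0,0,0,-0.3],
    [0,0,0,0,0,0,1],
    [0,0,0,0,0,0,1],
    [0,0,0,0,0,0,1],
    [0,0,0,0,0,0,1],
  ],
)

```text
clock: 15.98
tool_pos: [0.5238, 0.2446, 0.0522]
eef_rot: [0.975, 0.224, -0.0, 0.0]
contact_force: [-1.1, 0.7, 0.4]
opening: 0.499
finger_force: 4.0
```

Emit:
step_arm(
  steps=[
    [0,0,0,0,0,0,1],
    [0,0,0,0,0,0,1],
    [0,0,-1,0,0,0,1],
    [0,0,-2,0,0,0,1],
    [0,0,-3,0,0,0,1],
    [0,0,-3,0,0,0,1],
    [0,0,0,0,0,0,1],
  ],
  force=40,
)

```text
clock: 16.85
tool_pos: [0.5257, 0.2452, 0.1454]
eef_rot: [0.975, 0.224, 0.003, -0.001]
contact_force: [0.9, 0.7, -2.0]
opening: 0.487
finger_force: 40.0
```

```bash
python3 - <<'E'
from ov import *
info([.5631,-.0241,.1425])
t=r.snapshot("top");s=r.snapshot("scene")
cv2.imwrite("pics/c6.png",cv2.resize(np.hstack([crop(t,181,230,45),crop(s,384,215,45)]),None,fx=1.5,fy=1.5,interpolation=cv2.INTER_CUBIC))
E
```

```text
t 16.85 p [0.5257 0.2452 0.1454] xyaw 25.87 z [ 0.0057  0.0027 -1.    ] op 0.487 ff 40.0 F [ 0.8844  0.685  -1.9945] M [ 0.0236 -0.0065  0.0049] q7 -1.57
delta tool cm [-8.3869 25.8604  0.2384]
```

View pics/c6.png

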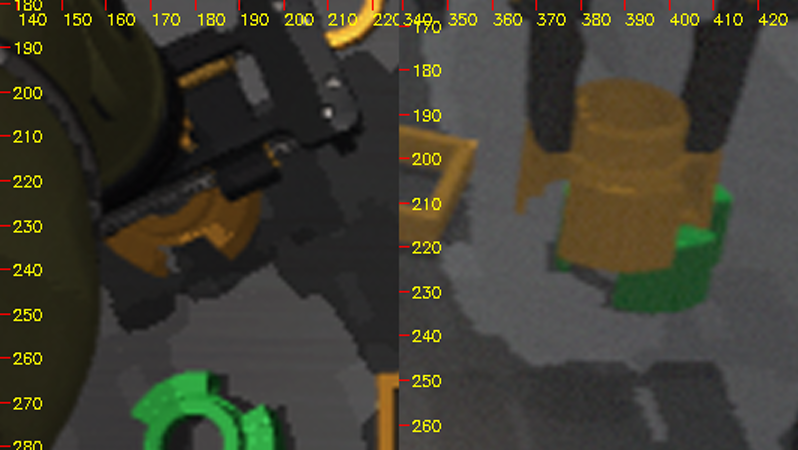

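The ring is held level. In the scene crop its grip tube spans u 379–404, and the front claw's lower edge spans u≈374.6–400.8. I'll check the held yaw from these.

```bash
python3 - <<'E'
from ov import *
s=r.snapshot("scene");info([.5631,-.0241,.1425]);p=np.array(r.get_state()["tool_pos"]);zo=p[2]-.0522
q=np.array([proj(s,x) for x in circ(p,.022,zo+.048)]);print("tube",q.min(0),q.max(0))
for y in(5,9,13,17,21,25):
    L=proj(s,circ(p,.036,zo,y-35,y-34)[0]);Rr=proj(s,circ(p,.036,zo,y+35,y+36)[0]);LT=proj(s,circ(p,.036,zo+.034,y-85,y-84)[0]);print(y,L,Rr,"leftclaw right edge",proj(s,circ(p,.036,zo,y-85,y-84)[0]))
cv2.imwrite("pics/c7.png",cv2.resize(cv2.convertScaleAbs(crop(s,388,200,30,400,300),alpha=1.6),None,fx=2,fy=2))
cv2.imwrite("pics/c7.png",cv2.convertScaleAbs(crop(s,388,206,34,800,600),alpha=1.7))
E
```

```text
t 17.0 p [0.5233 0.2443 0.1418] xyaw 25.89 z [-0.001  -0.0005 -1.    ] op 0.486 ff 40.0 F [-0.2222  0.2514 -1.8223] M [-0.0178  0.0292 -0.0086] q7 -1.57
delta tool cm [-8.1428 25.8795 -0.0556]
tube [376.5379 182.0501] [403.8628 196.138 ]
5 [370.6694 220.0223] [395.7939 225.2264] leftclaw right edge [364.723 209.871]
9 [371.7802 220.7307] [397.1683 224.9766] leftclaw right edge [364.6111 210.6723]
13 [372.9668 221.4041] [398.4844 224.6677] leftclaw right edge [364.6027 211.4896]
17 [374.2235 222.0385] [399.7354 224.3014] leftclaw right edge [364.6989 212.3189]
21 [375.544  222.6306] [400.9147 223.8799] leftclaw right edge [364.8998 213.1565]
25 [376.9217 223.177 ] [402.0164 223.4057] leftclaw right edge [365.2053 213.9982]
```

View pics/c7.png

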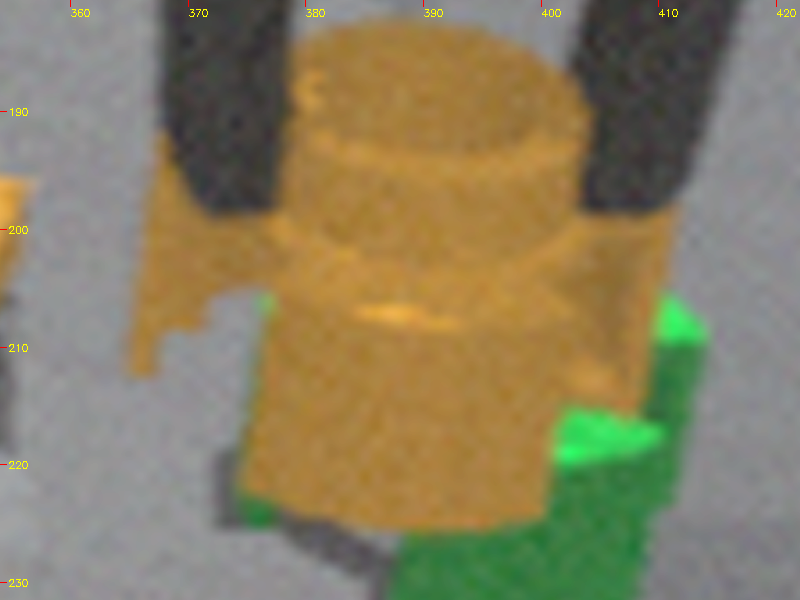

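The front claw's lower corners are at (374.2,222.2) and (400.3,224.3), which fits a ring yaw of 17.5°. The tool therefore has to reach yaw 74°, a turn of -48°.

Emit:
step_arm(
  steps=[
    [-0.64,1.88,-1,0,0,0,1],
    [-1.3,4.2,-1,0,0,0,1],
    [-1.3,4.2,0,0,0,0,1],
    [-1.3,4.2,0,0,0,0,1],
    [-1.3,4.2,0,0,0,0,1],
    [-1.2,3.7,0,0,0,0,1],
    [-0.8,2.5,0,0,0,0,1],
    [-0.3,1.0,0,0,0,0,1],
  ],
)

```text
clock: 18.0
tool_pos: [0.563, -0.0277, 0.162]
eef_rot: [0.975, 0.222, -0.001, 0.001]
contact_force: [0.0, -0.8, -0.7]
opening: 0.487
finger_force: 40.0
```

Emit:
step_arm(
  steps=[
    [0,0,0,0,0,-10,1],
    [0,0,0,0,0,-10,1],
    [0,0,0,0,0,-10,1],
    [0,0,0,0,0,-10,1],
    [0,0,0,0,0,-8,1],
    [0,0,0,0,0,0,1],
    [0,0,0,0,0,0,1],
  ],
)

```text
clock: 18.88
tool_pos: [0.5635, -0.0237, 0.1622]
eef_rot: [0.8, 0.6, -0.0, -0.0]
contact_force: [0.8, 0.1, -2.7]
opening: 0.489
finger_force: 40.0
```

```bash
python3 - <<'E'
from ov import *
info([.5631,-.0242,.1225]);print(r.get_state()["q"])
E
```

```text
t 18.88 p [ 0.5635 -0.0237  0.1622] xyaw 73.77 z [-0.0004  0.     -1.    ] op 0.489 ff 40.0 F [ 0.8231  0.1362 -2.6614] M [-0.0969 -0.1281  0.0389] q7 -0.61
delta tool cm [-0.0586 -0.02    3.9656]
[ 0.106   0.7454 -0.2468  1.836   0.2991  0.5969 -0.61  ]
```

Emit:
step_arm(
  steps=[
    [-0.06,0,1.5,0,0,0,1],
    [0,0,1.5,0,0,0,1],
    [0,0,0.8,0,0,0,1],
    [0,0,0,0,0,0,1],
  ],
)

```text
clock: 19.38
tool_pos: [0.5629, -0.0244, 0.1231]
eef_rot: [0.799, 0.601, -0.001, -0.001]
contact_force: [0.6, 0.7, -1.1]
opening: 0.485
finger_force: 40.0
```

Emit:
step_arm(
  steps=[
    [0,0,0.3,0,0,0,1],
    [0,0,0.3,0,0,0,1],
    [0,0,0.3,0,0,0,1],
    [0,0,0,0,0,0,1],
  ],
)

```text
clock: 19.88
tool_pos: [0.5634, -0.0245, 0.1151]
eef_rot: [0.799, 0.601, -0.0, -0.0]
contact_force: [-0.1, -0.4, -1.7]
opening: 0.488
finger_force: 40.0
```

Emit:
step_arm(
  steps=[
    [0,0,0.2,0,0,0,1],
    [0,0,0,0,0,0,1],
  ],
)

```text
clock: 20.12
tool_pos: [0.5635, -0.0244, 0.1131]
eef_rot: [0.799, 0.601, -0.0, -0.0]
contact_force: [0.3, -0.5, -2.5]
opening: 0.489
finger_force: 40.0
```

Emit:
step_arm(
  steps=[
    [0,0,0.2,0,0,0,1],
    [0,0,0.2,0,0,0,1],
    [0,0,0.2,0,0,0,1],
    [0,0,0,0,0,0,1],
  ],
)

```text
clock: 20.62
tool_pos: [0.5634, -0.0244, 0.107]
eef_rot: [0.799, 0.601, -0.0, -0.0]
contact_force: [0.6, 0.1, -2.5]
opening: 0.489
finger_force: 40.0
```

Emit:
step_arm(
  steps=[
    [0,0,0.2,0,0,0,1],
    [0,0,0.2,0,0,0,1],
    [0,0,0.2,0,0,0,1],
    [0,0,0,0,0,0,1],
  ],
)

```text
clock: 21.12
tool_pos: [0.5634, -0.0244, 0.101]
eef_rot: [0.799, 0.601, -0.0, -0.0]
contact_force: [-0.6, -0.6, -2.0]
opening: 0.49
finger_force: 40.0
```

Emit:
step_arm(
  steps=[
    [0,0,0.2,0,0,0,1],
    [0,0,0.2,0,0,0,1],
    [0,0,0,0,0,0,1],
  ],
)

```text
clock: 21.5
tool_pos: [0.5634, -0.0244, 0.097]
eef_rot: [0.799, 0.601, -0.0, -0.0]
contact_force: [0.1, -0.0, -1.8]
opening: 0.488
finger_force: 40.0
```

Past the pins without contact. The lip should touch at about z 0.092.

Emit:
step_arm(
  steps=[
    [0,0,0.2,0,0,0,1],
    [0,0,0.2,0,0,0,1],
    [0,0,0,0,0,0,1],
  ],
)

```text
clock: 21.88
tool_pos: [0.5634, -0.0244, 0.093]
eef_rot: [0.799, 0.601, -0.0, -0.0]
contact_force: [0.1, 0.8, -1.7]
opening: 0.488
finger_force: 40.0
```

Emit:
step_arm(
  steps=[
    [0,0,0.1,0,0,0,1],
    [0,0,0,0,0,0,1],
  ],
)

```text
clock: 22.12
tool_pos: [0.5635, -0.0244, 0.0922]
eef_rot: [0.799, 0.601, -0.0, 0.0]
contact_force: [0.3, -0.8, -1.4]
opening: 0.487
finger_force: 40.0
```

```bash
python3 - <<'E'
from ov import *
info()
E
```

```text
t 22.12 p [ 0.5635 -0.0244  0.0922] xyaw 73.89 z [-0. -0. -1.] op 0.487 ff 40.0 F [ 0.343  -0.7964 -1.4485] M [ 0.0244 -0.0399  0.0048] q7 -0.65
```

Emit:
step_arm(
  steps=[
    [0,0,0.05,0,0,0,1],
    [0,0,0,0,0,0,1],
  ],
)

```text
clock: 22.38
tool_pos: [0.5636, -0.0244, 0.0919]
eef_rot: [0.799, 0.601, 0.0, 0.0]
contact_force: [0.7, 0.4, 0.8]
opening: 0.487
finger_force: 40.0
```

Emit:
step_arm(
  steps=[
    [0,0,0.05,0,0,0,1],
    [0,0,0,0,0,0,1],
  ],
)

```text
clock: 22.62
tool_pos: [0.5636, -0.0244, 0.0916]
eef_rot: [0.799, 0.601, 0.0, 0.0]
contact_force: [-1.8, 0.5, 5.0]
opening: 0.487
finger_force: 40.0
```

Emit:
step_arm(
  steps=[
    [0,0,0,0,0,0,1],
    [0,0,0,0,0,8,1],
    [0,0,0,0,0,8,1],
    [0,0,0,0,0,4,1],
    [0,0,0,0,0,0,1],
  ],
  force=50,
)

```text
clock: 23.25
tool_pos: [0.5642, -0.0244, 0.0916]
eef_rot: [0.891, 0.453, 0.001, 0.001]
contact_force: [-0.1, -0.1, 4.9]
opening: 0.484
finger_force: 50.0
```

```bash
python3 - <<'E'
from ov import *
info()
E
```

```text
t 23.25 p [ 0.5642 -0.0244  0.0916] xyaw 53.93 z [ 0.0016 -0.0003 -1.    ] op 0.484 ff 50.0 F [-0.0768 -0.0582  4.8859] M [-0.0625  0.0113 -0.0127] q7 -0.87
```

Emit:
step_arm(
  steps=[
    [0,0,0,0,0,3,1],
    [0,0,0,0,0,3,1],
    [0,0,0,0,0,0,1],
  ],
)

```text
clock: 23.62
tool_pos: [0.5642, -0.0244, 0.0916]
eef_rot: [0.914, 0.406, 0.001, 0.0]
contact_force: [0.1, 0.6, 6.3]
opening: 0.482
finger_force: 50.0
```

```bash
python3 - <<'E'
from ov import *
info()
E
```

```text
t 23.62 p [ 0.5642 -0.0244  0.0916] xyaw 47.95 z [ 0.0017 -0.     -1.    ] op 0.482 ff 50.0 F [0.1473 0.5771 6.2901] M [-0.0745 -0.0041  0.0572] q7 -0.93
```

Emit:
step_arm(
  steps=[
    [0,0,0,0,0,3,1],
    [0,0,0,0,0,3,1],
    [0,0,0,0,0,0,1],
  ],
)

```text
clock: 24.0
tool_pos: [0.5642, -0.0245, 0.0916]
eef_rot: [0.934, 0.358, 0.001, 0.0]
contact_force: [0.0, -0.2, 5.5]
opening: 0.485
finger_force: 50.0
```

```bash
python3 - <<'E'
from ov import *
info()
E
```

```text
t 24.0 p [ 0.5642 -0.0245  0.0916] xyaw 41.95 z [ 0.0016 -0.0001 -1.    ] op 0.485 ff 50.0 F [ 0.0175 -0.211   5.4596] M [ 0.0103 -0.0419  0.0485] q7 -0.99
```

Emit:
step_arm(
  steps=[
    [0,0,0,0,0,3,1],
    [0,0,0,0,0,3,1],
    [0,0,0,0,0,0,1],
  ],
)

```text
clock: 24.38
tool_pos: [0.5642, -0.0244, 0.0916]
eef_rot: [0.951, 0.309, 0.001, 0.0]
contact_force: [0.3, 0.0, 4.7]
opening: 0.484
finger_force: 50.0
```

```bash
python3 - <<'E'
from ov import *
info()
E
```

```text
t 24.38 p [ 0.5642 -0.0244  0.0916] xyaw 35.95 z [ 0.0016 -0.0001 -1.    ] op 0.484 ff 50.0 F [0.2945 0.0082 4.737 ] M [-0.0706  0.0514  0.0325] q7 -1.06
```

Emit:
step_arm(
  steps=[
    [0,0,0,0,0,3,1],
    [0,0,0,0,0,2,1],
    [0,0,0,0,0,0,1],
  ],
)

```text
clock: 24.75
tool_pos: [0.5642, -0.0244, 0.0916]
eef_rot: [0.964, 0.267, 0.001, 0.0]
contact_force: [-0.5, 0.2, 5.5]
opening: 0.487
finger_force: 50.0
```

```bash
python3 - <<'E'
from ov import *
info()
E
```

```text
t 24.75 p [ 0.5642 -0.0244  0.0916] xyaw 30.97 z [ 0.0016  0.     -1.    ] op 0.487 ff 50.0 F [-0.5141  0.2482  5.4683] M [-0.0077  0.0263  0.0367] q7 -1.11
```

Emit:
step_arm(
  steps=[
    [0,0,0,0,0,3,1],
    [0,0,0,0,0,2,1],
    [0,0,0,0,0,0,1],
  ],
)

```text
clock: 25.12
tool_pos: [0.564, -0.0242, 0.0913]
eef_rot: [0.975, 0.224, 0.0, 0.0]
contact_force: [0.5, 1.3, 4.0]
opening: 0.483
finger_force: 50.0
```

```bash
python3 - <<'E'
from ov import *
info()
E
```

```text
t 25.12 p [ 0.564  -0.0242  0.0913] xyaw 25.91 z [ 0.0009  0.0001 -1.    ] op 0.483 ff 50.0 F [0.5316 1.3409 4.0393] M [ 0.0769 -0.1497  0.2434] q7 -1.16
```

Emit:
step_arm(
  steps=[
    [0,0,0,0,0,2,1],
    [0,0,0,0,0,0,1],
    [0,0,0,0,0,0,1],
  ],
)

```text
clock: 25.5
tool_pos: [0.5638, -0.0242, 0.0912]
eef_rot: [0.978, 0.207, 0.0, -0.0]
contact_force: [1.1, 0.7, 1.9]
opening: 0.488
finger_force: 50.0
```

```bash
python3 - <<'E'
from ov import *
info()
E
```

```text
t 25.5 p [ 0.5638 -0.0242  0.0912] xyaw 23.9 z [ 0.0006  0.0002 -1.    ] op 0.488 ff 50.0 F [1.0992 0.6954 1.8705] M [ 0.2064 -0.319   0.346 ] q7 -1.18
```

Emit:
step_arm(
  steps=[
    [0,0,0,0,0,-0.7,1],
    [0,0,0,0,0,0,1],
  ],
)

```text
clock: 25.75
tool_pos: [0.5638, -0.0243, 0.0912]
eef_rot: [0.977, 0.213, 0.0, -0.0]
contact_force: [3.0, 1.7, 1.2]
opening: 0.486
finger_force: 50.0
```

```bash
python3 - <<'E'
from ov import *
info()
E
```

```text
t 25.75 p [ 0.5638 -0.0243  0.0912] xyaw 24.56 z [ 0.0006  0.0004 -1.    ] op 0.486 ff 50.0 F [3.031  1.7225 1.1593] M [ 0.2721 -0.4109  0.0833] q7 -1.18
```

Torque rose as the ledges drew the ring down about 0.4 mm, so the clamp force is roughly 15–25 N. Releasing and retreating.

Emit:
step_arm(
  steps=[
    [0,0,0,0,0,0,-0.3],
    [0,0,0,0,0,0,-0.3],
    [0,0,0,0,0,0,-0.3],
    [0,0,-1,0,0,0,-0.3],
    [0,0,-3,0,0,0,-0.3],
    [0,0,-4,0,0,0,-0.3],
    [0,0,-4,0,0,0,-0.3],
    [0,0,0,0,0,0,-0.3],
  ],
)

```text
clock: 26.75
tool_pos: [0.5655, -0.0246, 0.2148]
eef_rot: [0.977, 0.213, 0.003, 0.001]
contact_force: [-0.7, 0.6, -0.2]
opening: 0.647
finger_force: 0.0
```

```bash
python3 - <<'E'
from ov import *
info();s=r.snapshot("scene")
cv2.imwrite("pics/c8.png",cv2.convertScaleAbs(crop(s,237,205,40,800,600),alpha=1.5))
c=[.5634,-.0243];y=24.2-8.5
for k in(0,120,240):
    for d in(-35,35):print(y+k+d,[proj(s,circ(c,.036,z,y+k+d,y+k+d+1)[0]) for z in(.0392,.0732)])
E
```

```text
t 26.75 p [ 0.5655 -0.0246  0.2148] xyaw 24.57 z [ 0.0071 -0.0001 -1.    ] op 0.647 ff 0.0 F [-0.7191  0.6242 -0.2019] M [-0.0223  0.009   0.0043] q7 -1.17
-19.3 [array([221.2457, 218.574 ]), array([220.3111, 203.0126])]
50.7 [array([243.3587, 220.8865]), array([242.8995, 205.2853])]
100.69999999999999 [array([254.4021, 213.6614]), array([254.188 , 198.2516])]
170.7 [array([247.4892, 202.232 ]), array([247.1405, 187.1183])]
220.7 [array([232.0444, 200.6919]), array([231.3812, 185.6074])]
290.7 [array([216.8699, 209.8164]), array([215.8675, 194.4757])]
```

View pics/c8.png

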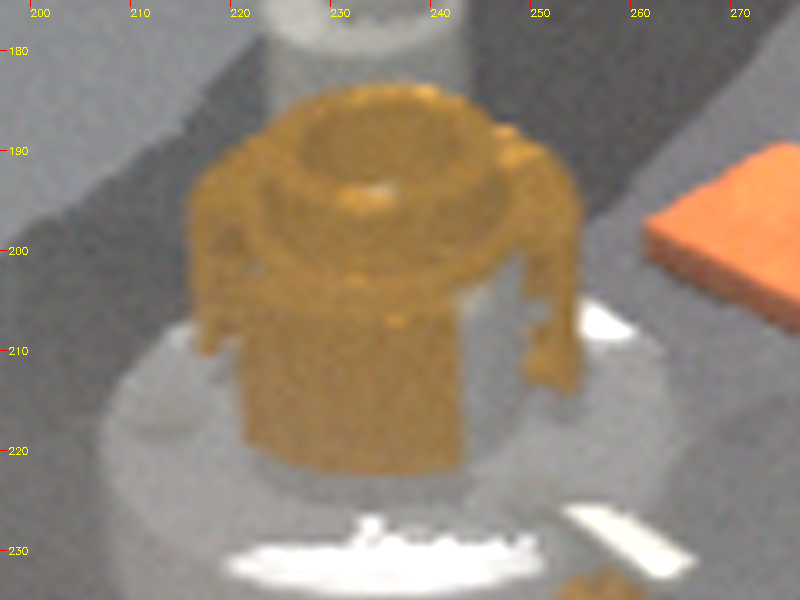

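The picture shows the ring seated level over the neck. The front claw's corners are at (221.5,219) and (243.3,222), as predicted for the tightened yaw, so it hasn't unwound. Handing in.

```bash
python3 -c "
from plant import r
print(r.finish_job())"
```

```text
the job is handed in; nothing more can be done
None
```

The filter disc is seated flat in the cell's neck and the brass ring is screwed down snug over it, by my estimate at 15–25 N; the job is handed in (26.75 s on the clock) with the gripper clear, and no verdict was returned.

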